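# Slide a rice cake on its tray under the keeper's spring flap

## Robot

A 7-joint arm with a two-finger parallel gripper is mounted at the origin on a cart in front of the work surface, level with it; the furniture and walls round the work are solid. World frame = base frame: x ahead of the robot, y to its left, z up, the work surface at z = 0. Lengths are in mm, angles in rad, forces in N, time in s.
With the tool pointing down it reaches from about 400 to 875 mm from the base axis. Payload 19.3 kg.
Tool frame: the origin (TCP) lies at the very end of the fingers, on their centre line; the grasp point (between the pads) lies 19 mm behind it; z points along the fingers, y is the line along which they close (so a half turn about z gives the same grasp; the last joint's range is limited). The gripper opens to 85 mm and grips with 20 to 120 N. Pads are 22 mm wide; open, the fingers measure 114 mm over their backs; the gripper's body (76 mm by 85 mm) begins 54 mm behind the grasp point. The pads swing forward as they close: fully open they stand 13 mm farther back than shut.
Start: joints at [-0.07, 0.521, -0.036, 1.599, 0.021, 1.021, -0.113], TCP at [624.992, -0.025, 231.291] pointing down, gripper open.
Joint ranges: [-2.91, 2.91], [-0.3, 2.13], [-1.5, 1.42], [0.17, 2.43], [-1.26, 4.41], [0.16, 1.93], [-2.52, 2.52]. Speed limits (rad/s): [1.89, 1.89, 2.39, 2.39, 3.01, 3.01, 3.01].

## Interface

Orientations are given as a unit quaternion [w, x, y, z].
In Python, from workcell import r, viewer gives the robot as it stands. The module is installed in compiled form; this text tells all that it offers.
- The arm moves only by the tool play_rows, never from a script. Its argument "commands" is a list of rows, each an object with "xyz": the shift along the tool's x, y, z in m, a list of three; "roll": the turn about the tool's z in rad; "claw": the gripper command: -1 is shut, 1 is fully open, values between are in proportion. In form: [{"xyz": [dx, dy, dz], "roll": roll, "claw": claw}, ...]. A call has exactly 5 rows; each row is the pose to reach, as a shift and turn from the pose commanded when the call began, along the tool's axes at that moment; what a row does not reach only later rows make up. A row lasts 1/12 s, in which the tool goes at most 41.7 mm and 7.16 degrees, less where a joint would pass 70% of its speed; a pose out of reach is approached as far as the arm can. A call with a gripper value outside its range is refused whole. The fingers move at their own pace and stop on an object; "squeeze" is the grip in N (left out, the last holds). Time passes only in rows, so rows that repeat a pose let the fingers close, or fill a call up. It gives the time, the measured TCP pose, the force, the opening and the grip force at its end, in the units of the state.
- r.read_state(): the state, without advancing time (a new reading comes with each control period).
- viewer.capture(name): name is "scene" or "side" or "wrist"; returns the picture (400x640x3 uint8, red, green, blue); there is no depth.
- viewer.camera_model(name): a dict with "fx", "fy", "cx", "cy" (pixels), "k1" (the pictures are not rectified: a ray, as slopes to the right and down, at radius r is drawn at 1 + k1 r^2 times it, then the intrinsics apply), "R" (3x3) and "t" (3): a world point X has camera coordinates R X + t. Camera axes: x right, y down, z forward; pixel columns grow to the right and rows downward; lengths in mm; the calibration is good to about 2 mm. A picture is of the moment at which its call begins: read the wrist's pose just before it. camera_model takes no time and is no camera call; for the wrist camera it gives the pose at the moment of the call.
- r.job_done(): hands the job in; it is judged then, once.
The state is a dict: "t": time; "joints": joint angles; "qd": joint speeds; "tau": joint torques, N m; "tool_pos": TCP position; "ee_rot": TCP orientation; "contact_force": force on the tool from outside, world axes, zero at the start; "ft_torque": the same for the moment, N m; "finger_gap": finger opening in mm; "grip_force": force on a finger pad.
Only numpy, scipy, OpenCV 4.12 (cv2) and the standard library are available. Lean on these libraries where they do the work, as an engineer would, in place of code of your own. Each camera call takes 0.05 s, during which the arm holds its last target. There are 200 camera calls.

## Task

Put the rice cake away in the keeper: press the long lever bar down with one fingertip and hold it there, so that the spring flap stays open, while the other fingertip pushes the tray by its upright end plate under the flap until it is fully home against the stop. Then let go so that the flap shuts behind the cake. Only press and push: nothing is pinched or lifted, neither the flap nor the robot may touch the cake, and the jar, stamp and ring cutter stay where they are.

Things in the scene. Friction and masses are not known exactly. Their poses are not given: they have to be found in the camera images.
- keeper: Cake keeper, a fixed metal fixture on a wooden plinth 30 mm high. Origin on the table, on the lane's centre line, below the flap's hinge; x runs along the lane into the hood (away from the robot), y left, z up. Open lane from x=-240 mm: floor 34 mm above the table, guide rails 68 mm apart, 43 high. Hood: x=0 to 125 mm, 96 wide, top at 161; inside of its back wall at x=115 mm is the stop.
- flap (a joint): Spring-shut flap and its lever, one rigid part on a hinge along y at x=0, z=150 mm of the keeper. 0 rad = shut (flap hangs upright, lower edge 62 mm above the table), 0.73 = open stop. Pressing the lever bar down opens it: the flap swings up into the hood, away from the robot. Above 0.58 rad the cake passes under it. Let go, it springs shut.
- bar_end (a point): Middle of the lever bar's upper face at its free end (black cap). The flat bar, 24 mm wide, 8 thick, 275 long, runs left of the lane, centred at y=+72 mm of the keeper. Flap shut: this end is at x=-265 mm, 255 mm above the table, and the bar slopes down to 70 mm high near the hood. At flap 0.70 rad the bar is level, upper face 60 mm above the table, from x=0 to -269 mm.
- flap_edge (a point): Middle of the flap's lower edge, 88 mm from the hinge (flap 76 mm wide). Spring: pressing the bar takes about 3 N near its free end and about 8 N at 90 mm from the hinge when open; a fingertip can slide along the level bar with the flap staying open.
- tray: Loose steel tray, 190 x 64 mm, 0.35 kg, floor 3 mm, low rims (8 mm), standing in the lane between the rails. Origin at the centre of its underside, x along the tray toward the hood. An upright plate 64 mm wide and 61 mm high closes its robot end. Home against the stop the origin is at x = +20 mm of the keeper, and the end plate (x = -75 mm) stays outside the hood.
- push_plate (a point): Middle of the outer (robot side) face of the tray's upright end plate, 95 mm behind the tray's origin and 35 mm above the tray's underside: push here, toward the hood.
- cake_center (a point): Centre (half-way up) of the rice cake, 51 x 51 x 35 mm, 66 g, that lies loose on the front part of the tray, about 60 mm ahead of the tray's origin. Its top is 72 mm above the table.
- cake: The same rice cake; origin at the centre of its underside.
- leaf_jar: Bystander: small glass jar with a cream lid, 59 mm wide, 64 mm high, on a slatted board left of the keeper; origin at the centre of its underside.
- wood_stamp: Bystander: wooden stamp, 36 mm wide, 74 mm high, on the same slatted board; origin at the centre of its underside.
- steel_ring: Bystander: round steel ring cutter, 64 mm wide, 36 mm high; origin at the centre of its underside.
Mind the look-alikes: they are no part of the job. What is shaped like the cake but blue or green is not meant. There is more than one size of the tray; the one meant has the size given above.

How it is judged:
By the outcome, as a careful person would: the job done as asked, in the order asked, and still so for the second after the job is handed in, with the robot touching nothing.
It also fails if it takes over 45 s, if anything falls off the work surface, if the arm or the gripper's body presses on something with over 40 N, if the wrist force passes 120 N, or if a joint passes its speed limit or range.

## Working session

There is one attempt and no reset: what is moved stays moved. The work goes in short steps, Python scripts to look and compute and a tool call to move; the robot and the scene stay as the last step left them, time stands still between calls to the robot, and variables do not carry over. Pictures are saved under pics/ and viewed, at most 10 in all, crops included, and the job is handed in when it is done.

Besides the shell and the picture viewer there is one more tool, called after "Emit:" as name(argument=value, ...), one argument or row to a line, values as JSON. play_rows: Moves the arm, as the interface text tells. Its arguments: {"type":"object","properties":{"commands":{"type":"array","items":{"type":"object","properties":{"xyz":{"type":"array","items":{"type":"number"}},"roll":{"type":"number"},"claw":{"type":"number"}}}},"squeeze":{"type":"number"}},"required":["commands"]}

```bash
mkdir -p pics; python3 - <<'E'
from workcell import r, viewer
import cv2,json
for n in ("scene","side"):
    cv2.imwrite(f"pics/{n}0.png",cv2.cvtColor(viewer.capture(n),cv2.COLOR_RGB2BGR))
    m=viewer.camera_model(n); print(n,m)
s=r.read_state(); print(s)
E
```

```text
scene {'fx': 369.83360310433636, 'fy': 369.83360310433636, 'cx': 323.06080910875886, 'cy': 203.06176731985263, 'k1': -0.08635933748718368, 'R': array([[-0.85811161, -0.51343105, -0.00574616],
       [-0.27398284,  0.46732245, -0.8405612 ],
       [ 0.43425553, -0.71972098, -0.54168612]]), 't': array([538.03949331, 283.751651  , 985.91336952])}
side {'fx': 382.4198160047759, 'fy': 382.4198160047759, 'cx': 322.8854045018451, 'cy': 196.8687285823678, 'k1': 0.0013893238896720236, 'R': array([[ 0.94088805, -0.33839273, -0.01483391],
       [-0.14696285, -0.36838346, -0.9179845 ],
       [ 0.30517471,  0.86590068, -0.39633876]]), 't': array([-521.10394423,  236.5476956 , 1060.89350681])}
{'t': 0.1, 'joints': array([-0.070165  ,  0.52194657, -0.03631879,  1.59995564,  0.0212168 ,
        1.02107917, -0.11281527]), 'qd': array([ 0.0013028 ,  0.00052769,  0.00013398, -0.00145271,  0.00011813,
       -0.00016814,  0.00051477]), 'tau': array([ 6.00351588e-03, -9.28489351e+01,  1.98515877e+00, -3.70530617e+01,
        1.82421418e-02,  5.33716375e-03, -2.83208755e-05]), 'tool_pos': array([ 6.24701330e+02, -6.51677477e-02,  2.30786603e+02]), 'ee_rot': array([-3.22206576e-04,  7.07127861e-01,  7.07085522e-01, -3.84510953e-04]), 'contact_force': array([-0.43813879, -0.12692403,  0.80896443]), 'ft_torque': array([ 0.0187243 , -0.03821915,  0.00069019]), 'grip_force': 0.0, 'finger_gap': 85.57913780044292}
```

View pics/scene0.png

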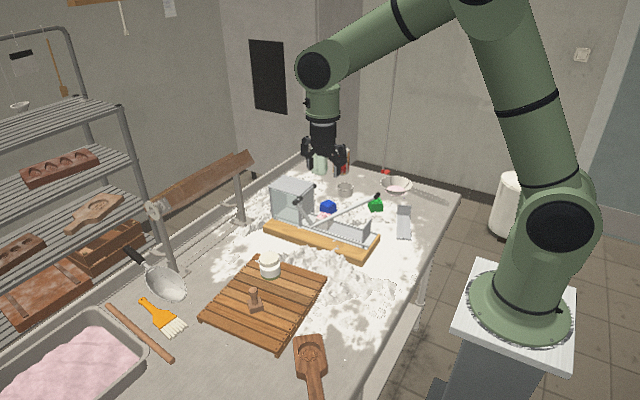

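View pics/side0.png

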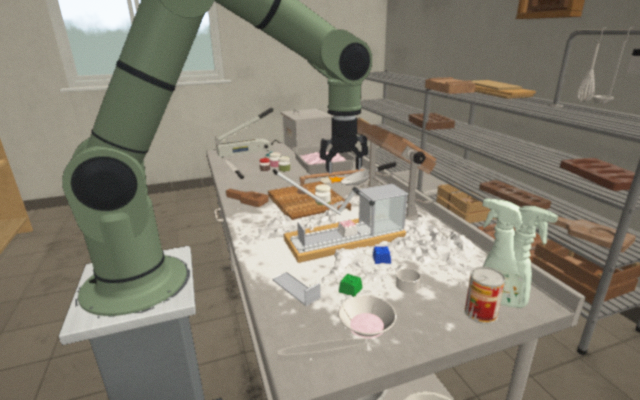

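The scene view shows the keeper at about (320,220): hood at (292,200), tray end plate near (365,225), lever bar end near (377,196). Candidates for the cake are the pink one in the lane at about (315,215), blue (328,207) and green (376,205). Candidates for the tray are the one in the lane (345,228) and a loose one on the table (404,220). In the side view these are the lane cake (348,228), blue (382,255), green (350,285), and the loose tray (297,288). By the description I choose the pink cake and the tray in the lane, and will check both in crops.

```bash
python3 - <<'E'
import cv2
a=cv2.imread("pics/scene0.png")[165:270,250:420]; b=cv2.imread("pics/side0.png")[150:270,260:430]
cv2.imwrite("pics/c1.png",cv2.resize(a,None,fx=4.7,fy=4.7,interpolation=cv2.INTER_CUBIC))
cv2.imwrite("pics/c2.png",cv2.resize(b,None,fx=4.7,fy=4.7,interpolation=cv2.INTER_CUBIC))
E
```

```text
(no output)
```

View pics/c1.png

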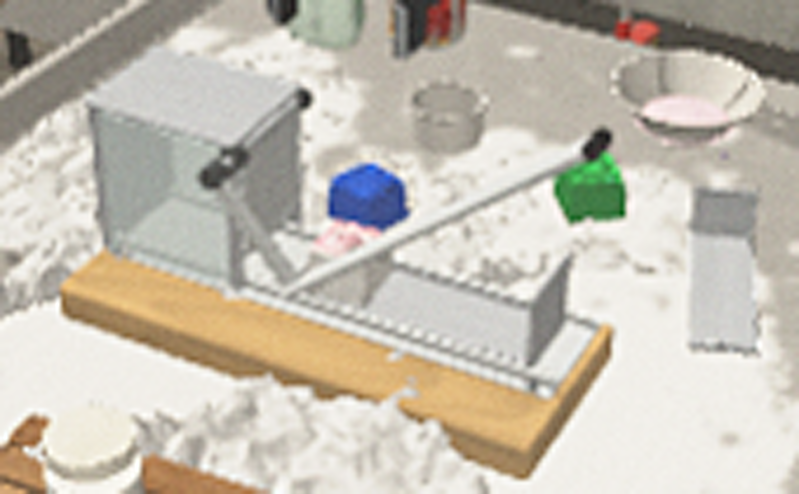

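View pics/c2.png

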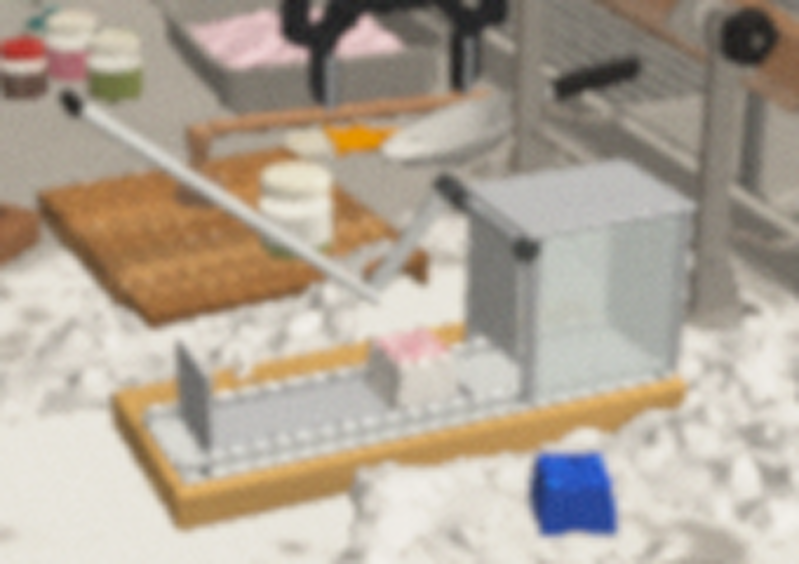

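```bash
cat > h.py <<'E'
import numpy as np, cv2
def proj(m,X):
    c=np.asarray(X)@np.array(m["R"]).T+m["t"]; s=c[:,:2]/c[:,2:]
    s=s*(1+m["k1"]*(s**2).sum(1))[:,None]
    return s*[m["fx"],m["fy"]]+[m["cx"],m["cy"]]
def k2w(P,p):
    c,s=np.cos(p[2]),np.sin(p[2]); P=np.asarray(P,float)
    return np.c_[c*P[:,0]-s*P[:,1]+p[0], s*P[:,0]+c*P[:,1]+p[1], P[:,2]]
E
python3 - <<'E'
from h import *
from workcell import viewer
from scipy.optimize import least_squares
S=[((125,48,161),(92,103)),((125,-48,161),(155,50)),((0,48,161),(232,147)),((0,-48,161),(300,97)),((0,48,30),(235,287)),((125,48,30),(105,240)),((-265,72,255),(597,143)),(('t',-32,95),(570,257)),(('t',32,95),(532,297))]
D=[((0,48,161),(465,188)),((0,-48,161),(525,240)),((125,-48,161),(693,207)),((125,48,161),(622,162)),((0,-48,30),(530,398)),((125,-48,30),(682,378)),((-265,72,255),(72,102)),(('t',32,95),(181,343)),(('t',-32,95),(208,378))]
ms,md=viewer.camera_model("scene"),viewer.camera_model("side")
def res(p,full=False):
    o=[]
    for L,m,off in((S,ms,(250,165)),(D,md,(260,150))):
        P=[(p[3] if a[0]=='t' else a[0],a[1],a[2]) for a,_ in L]
        o.append(proj(m,k2w(P,p))-(np.array([b for _,b in L])+.5)/4.7+.5-np.array(off))
    o=np.vstack(o); return o if full else o.ravel()
q=least_squares(res,[700,0,0,-200],loss='soft_l1',x_scale=[10,10,.1,10])
print(q.x,np.round(res(q.x,True),1).tolist())
J=q.jac;print(np.sqrt(np.diag(np.linalg.inv(J.T@J))))
E
```

```text
[ 6.93151030e+02 -1.13648281e+01  3.43594885e-02 -2.15515673e+02] [[-1.7, -0.4], [1.1, -1.3], [0.4, -0.4], [1.1, -2.9], [1.4, 3.0], [-1.3, 2.8], [0.1, -0.6], [-0.0, -0.9], [-0.0, 1.2], [-0.3, -0.9], [1.2, -1.0], [0.8, -0.4], [-0.2, -1.0], [-1.4, 3.3], [0.2, 0.1], [0.2, -1.1], [-0.7, -1.6], [0.4, 0.0]]
[1.35945414 1.78790561 0.01009751 2.23200158]
```

The crops confirm the choice: pink-topped cake on the tray between the rails; blue, green and the loose tray are elsewhere. I'll refine with the wrist view.

```bash
python3 - <<'E'
from h import *
from workcell import viewer,r
m=viewer.camera_model("wrist"); im=viewer.capture("wrist")[:,:,::-1].copy()
print(m, -np.array(m["R"]).T@m["t"])
cv2.imwrite("pics/w0.png",cv2.resize(im,(800,500),interpolation=cv2.INTER_CUBIC))
p=[693.2,-11.4,.0344]
for P in [(-240,34,43),(-240,-34,43),(0,34,43),(0,-34,43),(0,48,161),(0,-48,161),(-265,72,255),(-215,32,95),(-215,-32,95)]: print(P,(proj(m,k2w([P],p))*1.25).round())
E
```

```text
{'fx': 299.6127778239203, 'fy': 299.6127778239203, 'cx': 315.8288841462773, 'cy': 199.7766479516333, 'k1': -0.0037951622872479714, 'R': array([[ 9.99997773e-01, -2.03456219e-03, -5.60787241e-04],
       [-1.75355983e-03, -9.48880819e-01,  3.15629714e-01],
       [-1.17428854e-03, -3.15628027e-01, -9.48882274e-01]]), 't': array([-624.92765052,  -39.52523078,  381.28029279])} [625.30468205  81.56655921 373.91499696]
(-240, 34, 43) [[202. 205.]]
(-240, -34, 43) [[216. 275.]]
(0, 34, 43) [[470. 195.]]
(0, -34, 43) [[468. 267.]]
(0, 48, 161) [[510. 207.]]
(0, -48, 161) [[501. 351.]]
(-265, 72, 255) [[-208.  224.]]
(-215, 32, 95) [[202. 220.]]
(-215, -32, 95) [[217. 296.]]
```

View pics/w0.png

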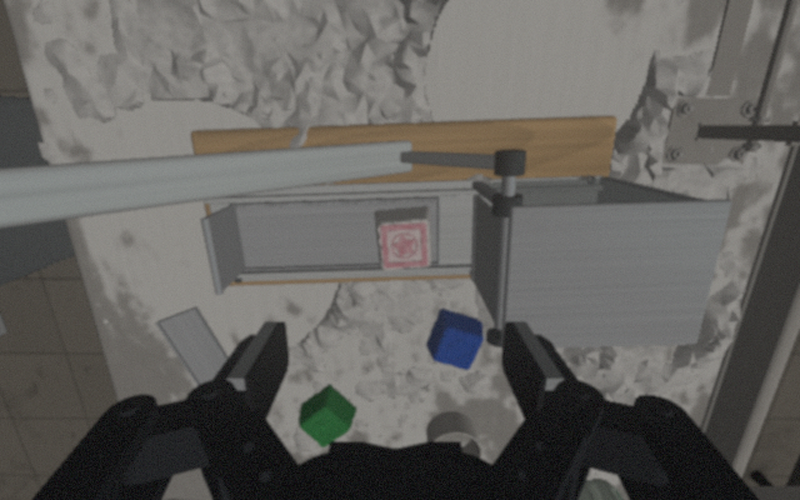

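The wrist view shows the hood top corners at (513,205), (507,345), (728,200) and (703,346), plate top corners at (204,216) and (219,293), and the bar's low end at (411,143) to (412,165). The cake is at (404,244), on the tray's front part.

```bash
python3 - <<'E'
from h import *
from workcell import viewer
from scipy.optimize import least_squares
S=[((125,48,161),(92,103)),((125,-48,161),(155,50)),((0,48,161),(232,147)),((-265,72,255),(597,143)),(('t',-32,95),(570,257)),(('t',32,95),(532,297))]
D=[((0,48,161),(465,188)),((0,-48,161),(525,240)),((125,-48,161),(693,207)),((125,48,161),(622,162)),((-265,72,255),(72,102)),(('t',32,95),(181,343)),(('t',-32,95),(208,378))]
W=[((0,48,161),(513,205)),((0,-48,161),(507,345)),((125,48,161),(728,200)),((125,-48,161),(703,346)),(('t',32,95),(204,216)),(('t',-32,95),(219,293)),((-58,84,81),(410,143)),((-58,60,81),(412,165))]
C=[(S,viewer.camera_model("scene"),(250,165),4.7),(D,viewer.camera_model("side"),(260,150),4.7),(W,viewer.camera_model("wrist"),(0,0),1.25)]
def res(p,full=False):
    o=[]
    for L,m,off,k in C:
        P=[(p[3] if a[0]=='t' else a[0],a[1],a[2]) for a,_ in L]
        o.append(proj(m,k2w(P,p))-(np.array([b for _,b in L])+.5)/k+.5-np.array(off))
    o=np.vstack(o); return o if full else o.ravel()
for CC in (C,C[2:]):
    C=CC
    q=least_squares(res,[693,-11,0.03,-215],loss='soft_l1',x_scale=[10,10,.1,10])
    print(q.x,np.round(res(q.x,True),1).tolist())
p=q.x
print(k2w([(-240,72,60),(-240,0,60),(-86,72,60),(-240,36,60)],p))
E
```

```text
[ 6.95491432e+02 -1.04064310e+01  2.68646745e-02 -2.15633036e+02] [[-2.4, -0.6], [0.6, -1.4], [-0.4, -0.5], [-1.3, -0.4], [-0.9, -0.7], [-1.1, 1.4], [0.4, -1.1], [1.7, -1.2], [1.3, -0.5], [0.5, -1.1], [0.9, -1.5], [-0.2, -2.1], [0.8, -0.5], [1.3, 0.4], [-2.3, 3.5], [3.3, -0.5], [-6.5, -1.3], [-0.3, 0.5], [-0.4, 0.1], [-1.3, -3.4], [-2.5, 4.9]]
[ 6.96743908e+02 -1.03563511e+01  2.58706482e-02 -2.16532055e+02] [[3.1, 0.3], [-0.9, 3.4], [5.1, -0.4], [-5.1, -1.2], [0.1, 0.2], [-0.1, -0.2], [0.1, -3.6], [-1.1, 4.8]]
[[454.9617392   55.41129276  60.        ]
 [456.8242181  -16.56461412  60.        ]
 [608.91020671  59.39492819  60.        ]
 [455.89297865  19.42333932  60.        ]]
```

Emit:
play_rows(
  commands=[
    {"xyz": [0.0,0.0,-0.035],"roll": -0.11,"claw": 0.35},
    {"xyz": [0.005,-0.03,-0.06],"roll": -0.22,"claw": 0.35},
    {"xyz": [0.01,-0.065,-0.079],"roll": -0.33,"claw": 0.35},
    {"xyz": [0.015,-0.1,-0.079],"roll": -0.44,"claw": 0.35},
    {"xyz": [0.019,-0.135,-0.079],"roll": -0.55,"claw": 0.35},
  ],
)

```text
t: 0.57
tool_pos: [488.7, 19.2, 310.9]
ee_rot: [0.001, 0.486, 0.874, 0.0]
contact_force: [0.4, -0.6, -0.3]
finger_gap: 57.4
grip_force: 0.0
```

Emit:
play_rows(
  commands=[
    {"xyz": [0.0,0.0,0.0],"roll": -0.11,"claw": 0.35},
    {"xyz": [0.0,0.0,0.0],"roll": -0.22,"claw": 0.35},
    {"xyz": [0.0,0.0,0.0],"roll": -0.33,"claw": 0.35},
    {"xyz": [0.0,0.0,0.0],"roll": -0.44,"claw": 0.35},
    {"xyz": [0.0,0.0,0.0],"roll": -0.55,"claw": 0.35},
  ],
)

```text
t: 0.98
tool_pos: [489.9, 19.0, 310.3]
ee_rot: [-0.0, 0.231, 0.973, -0.0]
contact_force: [0.2, 0.2, 0.5]
finger_gap: 57.7
grip_force: 0.0
```

Emit:
play_rows(
  commands=[
    {"xyz": [0.0,0.0,0.0],"roll": -0.11,"claw": 0.35},
    {"xyz": [0.0,0.0,0.0],"roll": -0.22,"claw": 0.35},
    {"xyz": [0.0,0.0,0.0],"roll": -0.33,"claw": 0.35},
    {"xyz": [0.0,0.0,0.0],"roll": -0.44,"claw": 0.35},
    {"xyz": [0.0,0.0,0.0],"roll": -0.498,"claw": 0.35},
  ],
)

```text
t: 1.4
tool_pos: [489.9, 18.9, 310.2]
ee_rot: [-0.0, -0.017, 1.0, -0.0]
contact_force: [0.1, 0.7, -0.7]
finger_gap: 57.7
grip_force: 0.0
```

```bash
python3 - <<'E'
from h import *
from workcell import viewer,r
m=viewer.camera_model("wrist"); im=viewer.capture("wrist")[:,:,::-1].copy()
s=r.read_state();print(s["ee_rot"],s["tool_pos"]);np.savez("w1.npz",**{k:np.array(v) for k,v in m.items()})
cv2.imwrite("pics/w1.png",cv2.resize(im,(800,500),interpolation=cv2.INTER_CUBIC))
p=[695.5,-10.4,.027]
for P in [(-265,84,255),(-265,60,255),(-58,84,81),(-58,60,81),(-216,32,95),(-216,-32,95),(-240,34,43),(-240,-34,43),(0,34,43),(0,-34,43),(0,48,161),(0,-48,161)]: print(P,(proj(m,k2w([P],p))*1.25).round())
E
```

```text
[-1.82595434e-04 -1.76832328e-02  9.99843623e-01 -2.81401844e-06] [489.87202049  18.92618717 310.15566149]
(-265, 84, 255) [[489. 167.]]
(-265, 60, 255) [[443. 167.]]
(-58, 84, 81) [[437. 336.]]
(-58, 60, 81) [[416. 336.]]
(-216, 32, 95) [[392. 201.]]
(-216, -32, 95) [[325. 200.]]
(-240, 34, 43) [[394. 169.]]
(-240, -34, 43) [[331. 169.]]
(0, 34, 43) [[393. 360.]]
(0, -34, 43) [[340. 360.]]
(0, 48, 161) [[407. 432.]]
(0, -48, 161) [[309. 431.]]
```

View pics/w1.png

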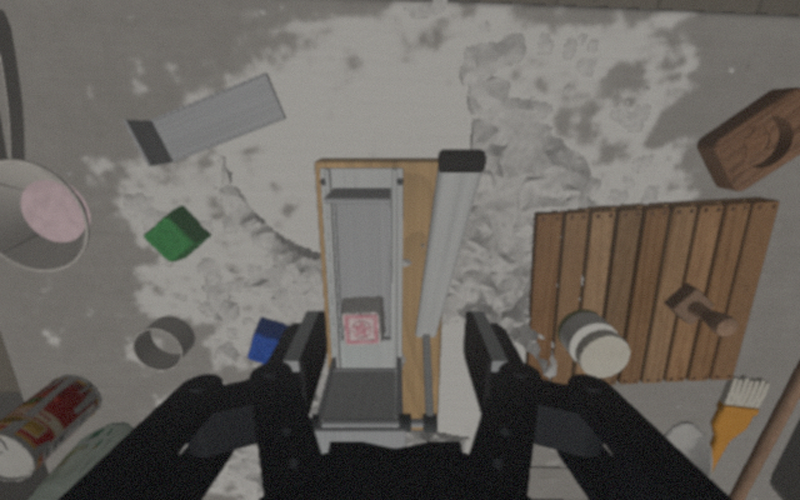

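The wrist view shows the plate top at (328–391, 200), the bar cap at (440–486, 160) and the lane centre matching predictions within 2 mm. The right finger lines up with the bar, the left with the plate.

Emit:
play_rows(
  commands=[
    {"xyz": [0.018,0.0,0.0],"roll": 0.0,"claw": 0.35},
    {"xyz": [0.036,0.0,0.0],"roll": 0.0,"claw": 0.35},
    {"xyz": [0.036,0.0,0.035],"roll": 0.0,"claw": 0.35},
    {"xyz": [0.036,0.0,0.07],"roll": 0.0,"claw": 0.35},
    {"xyz": [0.036,0.0,0.1],"roll": 0.0,"claw": 0.35},
  ],
)

```text
t: 1.87
tool_pos: [453.6, 17.9, 209.1]
ee_rot: [0.0, -0.013, 1.0, 0.0]
contact_force: [0.6, 0.3, 1.1]
finger_gap: 57.8
grip_force: 0.8
```

Emit:
play_rows(
  commands=[
    {"xyz": [0.0,0.0,0.02],"roll": 0.0,"claw": 0.35},
    {"xyz": [0.0,0.0,0.04],"roll": 0.0,"claw": 0.35},
    {"xyz": [0.0,0.0,0.06],"roll": 0.0,"claw": 0.35},
    {"xyz": [0.0,0.0,0.08],"roll": 0.0,"claw": 0.35},
    {"xyz": [0.0,0.0,0.09],"roll": 0.0,"claw": 0.35},
  ],
)

```text
t: 2.28
tool_pos: [453.9, 18.1, 118.7]
ee_rot: [-0.0, -0.013, 1.0, 0.0]
contact_force: [4.6, -0.9, 2.9]
finger_gap: 57.2
grip_force: 2.0
```

```bash
python3 - <<'E'
from h import *
from workcell import viewer,r
s=r.read_state();print(s["tool_pos"],s["contact_force"],s["ft_torque"])
a=viewer.capture("scene")[150:270,270:430,::-1];b=viewer.capture("side")[150:270,270:430,::-1]
f=lambda i:cv2.resize(np.ascontiguousarray(i),(400,300),interpolation=cv2.INTER_CUBIC)
cv2.imwrite("pics/p1.png",np.hstack([f(a),f(b)]))
E
```

```text
[453.86918705  18.06689735 118.66623587] [ 4.56621332 -0.90509925  2.86141811] [ 0.06469847 -0.85809628 -0.17351215]
```

View pics/p1.png

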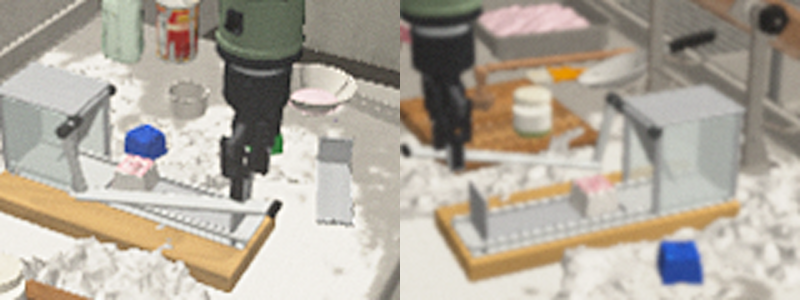

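The bar is pressed by the near fingertip close to its cap (scene crop (245,195)), the flap is partly open, and the tray is untouched. Next I press down toward the open stop.

Emit:
play_rows(
  commands=[
    {"xyz": [0.0,0.0,0.015],"roll": 0.0,"claw": 0.35},
    {"xyz": [0.0,0.0,0.03],"roll": 0.0,"claw": 0.35},
    {"xyz": [0.0,0.0,0.045],"roll": 0.0,"claw": 0.35},
    {"xyz": [0.0,0.0,0.055],"roll": 0.0,"claw": 0.35},
    {"xyz": [0.0,0.0,0.057],"roll": 0.0,"claw": 0.35},
  ],
)

```text
t: 2.8
tool_pos: [454.2, 18.0, 62.9]
ee_rot: [-0.0, -0.013, 1.0, -0.0]
contact_force: [3.6, 0.3, 3.4]
finger_gap: 57.2
grip_force: 2.2
```

Emit:
play_rows(
  commands=[
    {"xyz": [0.0,0.0,0.001],"roll": 0.0,"claw": 0.35},
    {"xyz": [0.0,0.0,0.002],"roll": 0.0,"claw": 0.35},
    {"xyz": [0.0,0.0,0.003],"roll": 0.0,"claw": 0.35},
    {"xyz": [0.0,0.0,0.003],"roll": 0.0,"claw": 0.35},
    {"xyz": [0.0,0.0,0.003],"roll": 0.0,"claw": 0.35},
  ],
)

```text
t: 3.22
tool_pos: [454.3, 18.0, 60.7]
ee_rot: [0.0, -0.014, 1.0, 0.0]
contact_force: [4.0, 0.3, 4.3]
finger_gap: 57.6
grip_force: 2.2
```

Emit:
play_rows(
  commands=[
    {"xyz": [0.0,0.0,0.001],"roll": 0.0,"claw": 0.35},
    {"xyz": [0.0,0.0,0.002],"roll": 0.0,"claw": 0.35},
    {"xyz": [0.0,0.0,0.003],"roll": 0.0,"claw": 0.35},
    {"xyz": [0.0,0.0,0.003],"roll": 0.0,"claw": 0.35},
    {"xyz": [0.0,0.0,0.003],"roll": 0.0,"claw": 0.35},
  ],
)

```text
t: 3.63
tool_pos: [453.9, 18.0, 57.2]
ee_rot: [-0.0, -0.014, 1.0, -0.0]
contact_force: [3.2, 0.1, 3.8]
finger_gap: 57.3
grip_force: 2.2
```

Emit:
play_rows(
  commands=[
    {"xyz": [0.0,0.0,0.001],"roll": 0.0,"claw": 0.35},
    {"xyz": [0.0,0.0,0.002],"roll": 0.0,"claw": 0.35},
    {"xyz": [0.0,0.0,0.003],"roll": 0.0,"claw": 0.35},
    {"xyz": [0.0,0.0,0.003],"roll": 0.0,"claw": 0.35},
    {"xyz": [0.0,0.0,0.003],"roll": 0.0,"claw": 0.35},
  ],
)

```text
t: 4.05
tool_pos: [453.9, 18.0, 54.2]
ee_rot: [-0.0, -0.014, 1.0, -0.0]
contact_force: [4.4, 0.3, 3.4]
finger_gap: 57.7
grip_force: 2.2
```

Emit:
play_rows(
  commands=[
    {"xyz": [0.0,0.0,0.001],"roll": 0.0,"claw": 0.35},
    {"xyz": [0.0,0.0,0.002],"roll": 0.0,"claw": 0.35},
    {"xyz": [0.0,0.0,0.002],"roll": 0.0,"claw": 0.35},
    {"xyz": [0.0,0.0,0.002],"roll": 0.0,"claw": 0.35},
    {"xyz": [0.0,0.0,0.002],"roll": 0.0,"claw": 0.35},
  ],
)

```text
t: 4.47
tool_pos: [453.9, 18.0, 52.3]
ee_rot: [-0.0, -0.014, 1.0, -0.0]
contact_force: [3.2, 0.4, 3.9]
finger_gap: 57.7
grip_force: 2.2
```

Emit:
play_rows(
  commands=[
    {"xyz": [0.0,0.0,0.001],"roll": 0.0,"claw": 0.35},
    {"xyz": [0.0,0.0,0.002],"roll": 0.0,"claw": 0.35},
    {"xyz": [0.0,0.0,0.002],"roll": 0.0,"claw": 0.35},
    {"xyz": [0.0,0.0,0.002],"roll": 0.0,"claw": 0.35},
    {"xyz": [0.0,0.0,0.002],"roll": 0.0,"claw": 0.35},
  ],
)

```text
t: 4.88
tool_pos: [454.0, 18.0, 50.3]
ee_rot: [-0.0, -0.014, 1.0, 0.0]
contact_force: [3.1, 0.7, 3.3]
finger_gap: 57.7
grip_force: 2.3
```

Emit:
play_rows(
  commands=[
    {"xyz": [0.0,0.0,0.001],"roll": 0.0,"claw": 0.35},
    {"xyz": [0.0,0.0,0.002],"roll": 0.0,"claw": 0.35},
    {"xyz": [0.0,0.0,0.002],"roll": 0.0,"claw": 0.35},
    {"xyz": [0.0,0.0,0.002],"roll": 0.0,"claw": 0.35},
    {"xyz": [0.0,0.0,0.002],"roll": 0.0,"claw": 0.35},
  ],
)

```text
t: 5.3
tool_pos: [454.1, 18.0, 48.3]
ee_rot: [0.0, -0.014, 1.0, 0.0]
contact_force: [4.9, -0.4, 5.4]
finger_gap: 57.5
grip_force: 2.6
```

Emit:
play_rows(
  commands=[
    {"xyz": [0.0,0.0,0.001],"roll": 0.0,"claw": 0.35},
    {"xyz": [0.0,0.0,0.001],"roll": 0.0,"claw": 0.35},
    {"xyz": [0.0,0.0,0.001],"roll": 0.0,"claw": 0.35},
    {"xyz": [0.0,0.0,0.001],"roll": 0.0,"claw": 0.35},
    {"xyz": [0.0,0.0,0.001],"roll": 0.0,"claw": 0.35},
  ],
)

```text
t: 5.72
tool_pos: [454.4, 18.0, 47.5]
ee_rot: [0.0, -0.014, 1.0, 0.0]
contact_force: [3.5, 0.1, 10.4]
finger_gap: 57.8
grip_force: 5.4
```

```bash
python3 - <<'E'
from h import *
from workcell import viewer,r
s=r.read_state();print(s["tool_pos"],s["contact_force"],s["ft_torque"])
a=viewer.capture("scene")[160:260,290:390,::-1];b=viewer.capture("side")[170:270,270:370,::-1]
f=lambda i:cv2.resize(np.ascontiguousarray(i),(400,400),interpolation=cv2.INTER_CUBIC)
cv2.imwrite("pics/p2.png",np.hstack([f(a),f(b)]))
p=[695.5,-10.7,.03]
for n,o in(("scene",(290,160)),("side",(270,170))):
  m=viewer.camera_model(n)
  print(n,((proj(m,k2w([(-269,72,60),(-269,72,51.7),(0,72,60),(-216,32,95),(-216,-32,95)],p))-o)*4).round())
E
```

```text
[454.40053283  18.04471662  47.52931152] [ 3.52236247  0.11181621 10.44931607] [ 0.30473668 -0.90970137 -0.0906996 ]
scene [[328. 363.]
 [328. 371.]
 [ 24. 260.]
 [288. 276.]
 [321. 234.]]
side [[ 34. 233.]
 [ 35. 242.]
 [340. 174.]
 [112. 203.]
 [139. 239.]]
```

View pics/p2.png

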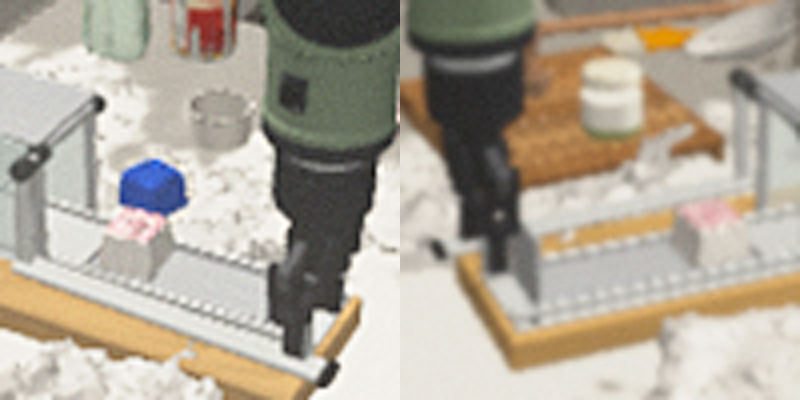

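At the stop (10 N up), the flap is fully open: scene crop shows the bar near level with its cap at (328,370) and the finger behind the plate (side crop (525,270)). I raise 7 mm to level and start to push slowly.

Emit:
play_rows(
  commands=[
    {"xyz": [0.0,0.0,-0.004],"roll": 0.0,"claw": 0.35},
    {"xyz": [0.0,0.0,-0.007],"roll": 0.0,"claw": 0.35},
    {"xyz": [-0.004,0.0,-0.007],"roll": 0.0,"claw": 0.35},
    {"xyz": [-0.008,0.0,-0.007],"roll": 0.0,"claw": 0.35},
    {"xyz": [-0.012,0.0,-0.007],"roll": 0.0,"claw": 0.35},
  ],
)

```text
t: 6.23
tool_pos: [465.6, 18.2, 54.0]
ee_rot: [-0.001, -0.014, 1.0, -0.0]
contact_force: [-11.4, 0.4, 11.0]
finger_gap: 57.8
grip_force: 5.9
```

Emit:
play_rows(
  commands=[
    {"xyz": [-0.003,0.0,0.0],"roll": 0.0,"claw": 0.35},
    {"xyz": [-0.006,0.0,0.0],"roll": 0.0,"claw": 0.35},
    {"xyz": [-0.01,0.0,0.0],"roll": 0.0,"claw": 0.35},
    {"xyz": [-0.014,0.0,0.0],"roll": 0.0,"claw": 0.35},
    {"xyz": [-0.018,0.0,0.0],"roll": 0.0,"claw": 0.35},
  ],
)

```text
t: 6.65
tool_pos: [482.9, 18.5, 53.8]
ee_rot: [-0.002, -0.013, 1.0, -0.0]
contact_force: [-9.8, 0.0, 9.9]
finger_gap: 57.9
grip_force: 5.3
```

Emit:
play_rows(
  commands=[
    {"xyz": [-0.005,0.0,0.0],"roll": 0.0,"claw": 0.35},
    {"xyz": [-0.01,0.0,0.0],"roll": 0.0,"claw": 0.35},
    {"xyz": [-0.015,0.0,0.0],"roll": 0.0,"claw": 0.35},
    {"xyz": [-0.02,0.0,0.0],"roll": 0.0,"claw": 0.35},
    {"xyz": [-0.025,0.0,0.0],"roll": 0.0,"claw": 0.35},
  ],
)

```text
t: 7.07
tool_pos: [507.6, 19.1, 53.8]
ee_rot: [-0.002, -0.013, 1.0, -0.0]
contact_force: [-13.0, -0.3, 11.9]
finger_gap: 57.4
grip_force: 6.6
```

```bash
python3 - <<'E'
from h import *
from workcell import viewer,r
s=r.read_state();print(s["tool_pos"],s["contact_force"],s["ft_torque"])
a=viewer.capture("scene")[160:260,270:370,::-1];b=viewer.capture("side")[170:270,290:390,::-1]
f=lambda i:cv2.resize(np.ascontiguousarray(i),(400,400),interpolation=cv2.INTER_CUBIC)
cv2.imwrite("pics/p3.png",np.hstack([f(a),f(b)]))
E
```

```text
[507.64741519  19.12848878  53.82713334] [-13.03140093  -0.28471188  11.89273312] [-0.19214749  2.38239315 -0.26382037]
```

View pics/p3.png

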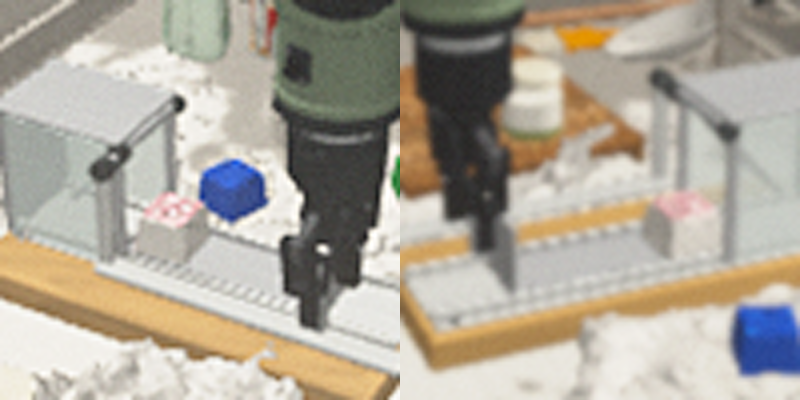

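The tray is moving with the cake on it, at scene crop (170,225), and the flap edge is up inside the hood. The bar finger carries about 3 N and the rest is plate friction, so I ease up 1 mm and continue.

Emit:
play_rows(
  commands=[
    {"xyz": [-0.003,0.0,-0.0005],"roll": 0.0,"claw": 0.35},
    {"xyz": [-0.007,0.0,-0.001],"roll": 0.0,"claw": 0.35},
    {"xyz": [-0.012,0.0,-0.001],"roll": 0.0,"claw": 0.35},
    {"xyz": [-0.017,0.0,-0.001],"roll": 0.0,"claw": 0.35},
    {"xyz": [-0.022,0.0,-0.001],"roll": 0.0,"claw": 0.35},
  ],
)

```text
t: 7.58
tool_pos: [530.2, 19.9, 54.8]
ee_rot: [-0.001, -0.014, 1.0, -0.0]
contact_force: [-9.4, 0.9, 6.9]
finger_gap: 57.2
grip_force: 4.7
```

Emit:
play_rows(
  commands=[
    {"xyz": [-0.005,0.0,0.0],"roll": 0.0,"claw": 0.35},
    {"xyz": [-0.01,0.0,0.0],"roll": 0.0,"claw": 0.35},
    {"xyz": [-0.015,0.0,0.0],"roll": 0.0,"claw": 0.35},
    {"xyz": [-0.02,0.0,0.0],"roll": 0.0,"claw": 0.35},
    {"xyz": [-0.025,0.0,0.0],"roll": 0.0,"claw": 0.35},
  ],
)

```text
t: 8.0
tool_pos: [555.1, 20.6, 54.8]
ee_rot: [-0.001, -0.013, 1.0, -0.0]
contact_force: [-8.8, -0.5, 7.2]
finger_gap: 57.7
grip_force: 5.1
```

```bash
python3 - <<'E'
from h import *
from workcell import viewer,r
s=r.read_state();print(s["tool_pos"],s["contact_force"],s["ft_torque"])
a=viewer.capture("scene")[160:260,260:360,::-1];b=viewer.capture("side")[170:270,310:410,::-1]
f=lambda i:cv2.resize(np.ascontiguousarray(i),(400,400),interpolation=cv2.INTER_CUBIC)
cv2.imwrite("pics/p4.png",np.hstack([f(a),f(b)]))
E
```

```text
[555.07916048  20.5841433   54.8315065 ] [-8.8003406  -0.50468238  7.18367821] [-0.0453628   1.80073445 -0.12900793]
```

View pics/p4.png

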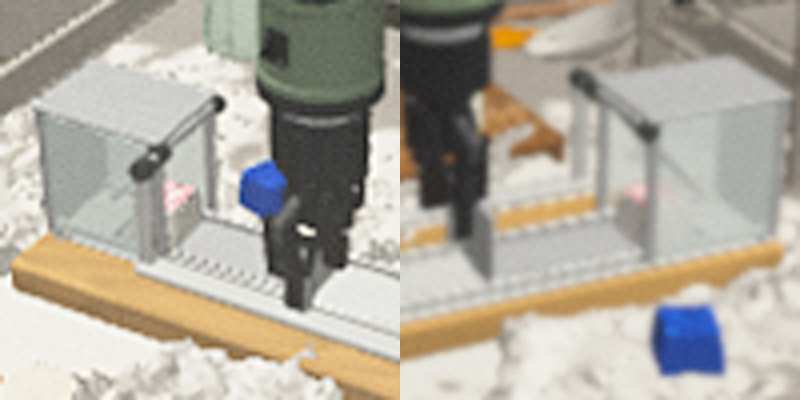

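The cake passes under the raised flap, and the bar is still down. I'll continue to the stop by force; the picture budget is used up.

Emit:
play_rows(
  commands=[
    {"xyz": [-0.004,0.0,0.0],"roll": 0.0,"claw": 0.35},
    {"xyz": [-0.008,0.0,0.0],"roll": 0.0,"claw": 0.35},
    {"xyz": [-0.012,0.0,0.0],"roll": 0.0,"claw": 0.35},
    {"xyz": [-0.016,0.0,0.0],"roll": 0.0,"claw": 0.35},
    {"xyz": [-0.02,0.0,0.0],"roll": 0.0,"claw": 0.35},
  ],
)

```text
t: 8.52
tool_pos: [575.0, 21.2, 54.9]
ee_rot: [-0.001, -0.014, 1.0, -0.0]
contact_force: [-9.0, -0.2, 7.5]
finger_gap: 57.5
grip_force: 5.0
```

Emit:
play_rows(
  commands=[
    {"xyz": [-0.004,0.0,0.0],"roll": 0.0,"claw": 0.35},
    {"xyz": [-0.008,0.0,0.0],"roll": 0.0,"claw": 0.35},
    {"xyz": [-0.012,0.0,0.0],"roll": 0.0,"claw": 0.35},
    {"xyz": [-0.016,0.0,0.0],"roll": 0.0,"claw": 0.35},
    {"xyz": [-0.02,0.0,0.0],"roll": 0.0,"claw": 0.35},
  ],
)

```text
t: 8.93
tool_pos: [595.0, 21.7, 54.9]
ee_rot: [-0.001, -0.014, 1.0, -0.0]
contact_force: [-10.4, 0.1, 8.2]
finger_gap: 57.9
grip_force: 5.3
```

Emit:
play_rows(
  commands=[
    {"xyz": [-0.002,0.0,0.0],"roll": 0.0,"claw": 0.35},
    {"xyz": [-0.004,0.0,0.0],"roll": 0.0,"claw": 0.35},
    {"xyz": [-0.006,0.0,0.0],"roll": 0.0,"claw": 0.35},
    {"xyz": [-0.008,0.0,0.0],"roll": 0.0,"claw": 0.35},
    {"xyz": [-0.009,0.0,0.0],"roll": 0.0,"claw": 0.35},
  ],
)

```text
t: 9.35
tool_pos: [604.1, 22.0, 54.9]
ee_rot: [-0.001, -0.014, 1.0, -0.0]
contact_force: [-10.2, -0.3, 7.5]
finger_gap: 57.7
grip_force: 5.3
```

Emit:
play_rows(
  commands=[
    {"xyz": [-0.001,0.0,0.0],"roll": 0.0,"claw": 0.35},
    {"xyz": [-0.002,0.0,0.0],"roll": 0.0,"claw": 0.35},
    {"xyz": [-0.003,0.0,0.0],"roll": 0.0,"claw": 0.35},
    {"xyz": [-0.004,0.0,0.0],"roll": 0.0,"claw": 0.35},
    {"xyz": [-0.005,0.0,0.0],"roll": 0.0,"claw": 0.35},
  ],
)

```text
t: 9.77
tool_pos: [606.9, 22.1, 54.9]
ee_rot: [-0.003, -0.013, 1.0, -0.0]
contact_force: [-31.1, 0.9, 26.1]
finger_gap: 57.3
grip_force: 17.0
```

Emit:
play_rows(
  commands=[
    {"xyz": [-0.001,0.0,0.0],"roll": 0.0,"claw": 0.35},
    {"xyz": [-0.002,0.0,0.0],"roll": 0.0,"claw": 0.35},
    {"xyz": [-0.002,0.0,0.0],"roll": 0.0,"claw": 0.35},
    {"xyz": [-0.002,0.0,0.0],"roll": 0.0,"claw": 0.35},
    {"xyz": [-0.002,0.0,0.0],"roll": 0.0,"claw": 0.35},
  ],
)

```text
t: 10.18
tool_pos: [606.9, 22.0, 54.8]
ee_rot: [-0.005, -0.013, 1.0, -0.001]
contact_force: [-39.3, 1.5, 33.3]
finger_gap: 57.5
grip_force: 21.9
```

The force jumped at x = 606.9, within 3 mm of the predicted home position, so the tray is against the stop. I back off slightly, then rise.

Emit:
play_rows(
  commands=[
    {"xyz": [0.003,0.0,0.0],"roll": 0.0,"claw": 0.35},
    {"xyz": [0.006,0.0,0.0],"roll": 0.0,"claw": 0.35},
    {"xyz": [0.008,0.0,0.0],"roll": 0.0,"claw": 0.35},
    {"xyz": [0.009,0.0,0.0],"roll": 0.0,"claw": 0.35},
    {"xyz": [0.009,0.0,0.0],"roll": 0.0,"claw": 0.35},
  ],
)

```text
t: 10.6
tool_pos: [604.9, 22.0, 56.4]
ee_rot: [0.002, -0.013, 1.0, 0.0]
contact_force: [4.7, -1.7, 11.9]
finger_gap: 57.6
grip_force: 6.1
```

Emit:
play_rows(
  commands=[
    {"xyz": [0.0,0.0,-0.01],"roll": 0.0,"claw": 0.35},
    {"xyz": [0.0,0.0,-0.022],"roll": 0.0,"claw": 0.35},
    {"xyz": [0.0,0.0,-0.036],"roll": 0.0,"claw": 0.35},
    {"xyz": [0.0,0.0,-0.052],"roll": 0.0,"claw": 0.35},
    {"xyz": [0.0,0.0,-0.072],"roll": 0.0,"claw": 0.35},
  ],
)

```text
t: 11.02
tool_pos: [602.6, 22.1, 128.1]
ee_rot: [-0.0, -0.014, 1.0, 0.0]
contact_force: [-0.1, 0.8, -0.9]
finger_gap: 57.7
grip_force: 0.0
```

Emit:
play_rows(
  commands=[
    {"xyz": [0.0,0.0,-0.03],"roll": 0.0,"claw": 0.35},
    {"xyz": [0.0,0.0,-0.06],"roll": 0.0,"claw": 0.35},
    {"xyz": [0.0,0.0,-0.09],"roll": 0.0,"claw": 0.35},
    {"xyz": [0.0,0.0,-0.12],"roll": 0.0,"claw": 0.35},
    {"xyz": [0.0,0.0,-0.15],"roll": 0.0,"claw": 0.35},
  ],
)

```text
t: 11.43
tool_pos: [602.6, 22.1, 279.7]
ee_rot: [0.0, -0.014, 1.0, 0.0]
contact_force: [-0.2, -0.4, -0.3]
finger_gap: 58.1
grip_force: 0.0
```

```bash
python3 - <<'E'
from h import *
from workcell import viewer,r
s=r.read_state();print(s["tool_pos"],s["contact_force"],s["t"])
p=[695.5,-10.7,.03]
for n in("scene","side","wrist"):
  m=viewer.camera_model(n); im=viewer.capture(n); cv2.imwrite(f"pics/end_{n}.png",im[:,:,::-1])
  g=im.mean(2)
  for P in [(-265,72,255)]:
    u,v=proj(m,k2w([P],p))[0].round().astype(int)
    if 6<u<634 and 6<v<394: print(n,"cap",u,v,g[v-6:v+7,u-6:u+7].min())
  if n!="wrist":
    # pink pixels = cake
    hsv=cv2.cvtColor(im,cv2.COLOR_RGB2HSV); u,v=proj(m,k2w([(80,0,72)],p))[0]
    M=((hsv[...,0]>165)|(hsv[...,0]<8))&(hsv[...,1]>28); y,x=np.nonzero(M[int(v)-30:int(v)+30,int(u)-35:int(u)+35])
    print("cake pred",u,v,"pink n",len(x),x.mean()+int(u)-35 if len(x) else 0,y.mean()+int(v)-30 if len(x) else 0)
  # plate top edge
  print(n,"plate",proj(m,k2w([(-75,32,95),(-75,-32,95)],p)).round(1).tolist())
  if n=="side":
    u0,v0=proj(m,k2w([(-75,-32,85)],p))[0].round().astype(int); print(g[v0-1:v0+2,u0-14:u0+15].mean(0).round().astype(int),u0)
E
```

```text
[602.61923035  22.06893996 279.68260571] [-0.16979282 -0.42192069 -0.26136155] 11.4333
scene cap 376 195 31.666666666666668
cake pred 287.65887324245347 205.0356285604023 pink n 1 254.0 177.0
scene plate [[321.8, 216.4], [331.2, 206.8]]
side cap 276 170 45.333333333333336
cake pred 386.6119571000158 214.91610087807962 pink n 0 0 0
side plate [[339.7, 212.8], [348.1, 221.2]]
[163 165 163 162 158 144 124 109 105 106 106 105 106 125 151 165 173 184
 190 185 177 174 186 193 186 178 170 178 184] 348
wrist plate [[312.3, 186.4], [256.5, 186.7]]
```

```bash
python3 -c "
from workcell import r
print(r.job_done())"
```

```text
the job is handed in; nothing more can be done
None
```

The job is handed in at about 11.5 s: the tray was pushed until the force jumped at x = 607 mm, within 3 mm of the predicted home position; I then let go, the lever cap is back at its shut position in both fixed cameras, and the arm is clear. My picture views were used up, so I did not see the cake's final position or recheck the jar, stamp and ring cutter.

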